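Check a socket's depth on the turret fixture and log the result

TASK

Turn the turret of the depth-check fixture so that the socket with the yellow collar faces the depth rod, then push the rod by its black knob into that socket until it gently bottoms, and leave it there. See which of the rod's colour bands now ends at the rear face of the grey guide block (how much of the rod is left sticking out tells you) and press the big switch of that colour right down, and no other. Do not disturb the loose things lying about.

Things in the scene. Friction and masses are not known exactly. Their poses are not given: they have to be found in the camera images.
- fixture: depth-check fixture fixed to the table: aluminium plate 345 x 110 x 14 mm with a grey guide block, in whose steel V groove the depth rod lies, and a turret. Origin: middle of the plate, on the table top; +x is the way the rod is pushed (towards the turret), z up. Rod and sockets share an axis at y = 0, 72 mm above the table. The turret turns about the upright axis at x = +70 mm, y = 0
- guide_rear (a point): point on the rod's axis in the rear face of the guide block (the face towards the knob), 72 mm above the table; axes as the fixture's. The block is 66 mm wide and reaches 110 mm forward (+x) from here; two dark straps cross over the rod, their tops 89 mm above the table
- turret (a joint): angle of the turret in the fixture (rad), growing anticlockwise seen from above; at 0 the yellow-collared socket faces the rod exactly; starts between 0.55 and 1.45. Light friction (0.06 N m): it stays where it is left, and a rod tip entering the flared mouth off-centre nudges it into line
- turret_grip (a point): middle of the black bar handle on top of the turret (80 mm long, 16 mm wide, 24 mm high, centred 137 mm above the table over a disc at 106 mm). The bar lies in line with the yellow socket, which points along this point's -x. Four steel sockets at right angles, with yellow, white, black and copper collars, reach out 95 mm from the axis
- yellow_mouth (a point): centre of the mouth of the yellow-collared socket, 95 mm from the turret's axis, 72 mm above the table; +x points into the bore. The collar is 31 mm wide inside at the mouth and narrows to the 22 mm bore within 12 mm. The bore is blind; its floor lies 22 to 67 mm from the mouth, different from part to part, not known beforehand (floor_face in the rules, pose not given)
- rod: depth rod lying loose in the V groove, free to slide along the fixture's x: steel, 18 mm thick, 206 mm long, with a round black knob (38 mm across, 22 mm thick) on its rear end; about 0.3 kg, 2 to 4 N slide it, with some stick and slip. Origin: middle of the knob's rear push face; +x along the rod to its tip. At the start its tip is clear of the sockets
- rod_scale (a point): point on the rod's axis at the front face of the knob, where its scale begins. Painted bands, measured forward from here: bare steel to 12 mm, blue 12 to 28, green 28 to 44, red 44 to 62, then bare steel. With the rod bottomed, the distance from here to guide_rear (15 to 60 mm) tells the band at the guide's face
- rod_tip (a point): centre of the rod's tip (tapered over its last 8 mm to 8 mm across), 206 mm ahead of rod_scale
- switch_red (a joint): travel of the big red push switch: 0 up, 0.008 m right down; counts as pressed beyond 0.006
- switch_red_top (a point): middle of the top face of the big red push switch: round red cap 56 mm across in a white housing 72 mm across fixed to the table, top 24 mm above the table; about 6 N pushes it right down and it springs back
- switch_green (a joint): travel of the big green push switch: 0 up, 0.008 m right down; counts as pressed beyond 0.006
- switch_green_top (a point): middle of the top face of the big green push switch: round green cap 56 mm across in a white housing 72 mm across fixed to the table, top 24 mm above the table; about 6 N pushes it right down and it springs back
- switch_blue (a joint): travel of the big blue push switch: 0 up, 0.008 m right down; counts as pressed beyond 0.006
- switch_blue_top (a point): middle of the top face of the big blue push switch: round blue cap 56 mm across in a white housing 72 mm across fixed to the table, top 24 mm above the table; about 6 N pushes it right down and it springs back
- adapter: black power-adapter box, 107 x 62 x 36 mm (bystander, loose; leave alone); origin: middle of its underside
- torch: white hand torch lying flat, 150 mm long, 46 mm across its head (bystander, loose; leave alone); origin: middle of its underside
- interface_box: grey switch-interface box, 85 x 125 x 34 mm (bystander, loose; leave alone); origin: middle of its underside
- spare_socket: spare socket tube with a grey collar, standing upright, 40 mm across its collar, 75 mm tall (bystander, loose; leave alone); origin: middle of its underside
- pole_clamp: aluminium arm clamp with a black hand knob, 70 x 45 mm, 74 mm tall (bystander, loose; leave alone); origin: middle of its underside
- screwdriver: screwdriver with an orange handle lying flat, 190 mm long (bystander, loose; leave alone); origin: middle of its underside

How it is judged:
On the way, in this order (a step that is already met when the one before it is completed fails the run):
1. the yellow socket faces the rod (within 0.10 rad), the rod still outside it (value of joint turret between -0.1 and 0.1 rad and x of rod_tip in the frame of yellow_mouth below 0 m), for 0.2 s.
2. the rod is pushed to the bottom of the yellow socket (x of rod_tip in the frame of yellow_mouth above 0.019 m and y of rod_tip in the frame of yellow_mouth between -0.006 and 0.006 m and distance between rod_tip and floor_face below 0.003 m), for 0.2 s.
3. the switch of the colour at the guide's rear face is pressed down, the rod still at the bottom (distance between rod_tip and floor_face below 0.003 m and ((value of joint switch_red above 0.006 m and x of rod in the frame of fixture below -0.2125 m) or (value of joint switch_green above 0.006 m and x of rod in the frame of fixture between -0.2175 and -0.1965 m) or (value of joint switch_blue above 0.006 m and x of rod in the frame of fixture above -0.2015 m))), for 0.05 s.
At the end, for the whole second after the job is handed in: the turret has the yellow socket facing the rod (within 0.10 rad), the rod lies at rest at the bottom of that socket (tip within 3 mm of the bore's floor), and all three switches are up again, the one of the right colour having been pressed (all of step 2 and value of joint turret between -0.1 and 0.1 rad and linear speed of rod below 0.02 m/s and value of joint each of switch_red, switch_green, switch_blue below 0.003 m); the robot touches nothing.
It fails at once if a switch is pressed whose colour the bottomed rod does not show at the guide's rear face (2.5 mm of grace at a border between bands) ((value of joint switch_red above 0.006 m and not (x of rod_tip in the frame of yellow_mouth above 0.019 m and distance between rod_tip and floor_face below 0.003 m and x of rod in the frame of fixture below -0.2125 m)) or (value of joint switch_green above 0.006 m and not (x of rod_tip in the frame of yellow_mouth above 0.019 m and distance between rod_tip and floor_face below 0.003 m and x of rod in the frame of fixture between -0.2175 and -0.1965 m)) or (value of joint switch_blue above 0.006 m and not (x of rod_tip in the frame of yellow_mouth above 0.019 m and distance between rod_tip and floor_face below 0.003 m and x of rod in the frame of fixture above -0.2015 m))).
It fails at once if the rod is rammed against the socket (over 45 N) (contact force between rod and turret above 45 N).
It fails at once if one of the loose bystanders (adapter, torch, interface box, spare socket, pole clamp, screwdriver) is shifted by more than 20 mm (distance of any of adapter, torch, interface_box, spare_socket, pole_clamp, screwdriver from where it was at the start of the episode above 0.02 m).
It also fails if it takes over 58 s, if anything falls off the work surface, if the arm or the gripper's body presses on something with over 40 N, if the wrist force passes 120 N, or if a joint passes its speed limit or range.

ROBOT

A 7-joint arm with a two-finger parallel gripper is mounted at the origin on the work surface. World frame = base frame: x ahead of the robot, y to its left, z up, the work surface at z = 0. Lengths are in m, angles in rad, forces in N, time in s.
With the tool pointing down it reaches from about 0.4 to 0.85 m from the base axis. Payload 10.4 kg.
Tool frame: the origin (TCP) lies at the very end of the fingers, on their centre line; the grasp point (between the pads) lies 19 mm behind it; x points along the fingers, z is the direction in which the jaws open and shut, and the axes are right-handed (so a half turn about x gives the same grasp; the last joint's range is limited). The gripper opens to 85 mm and grips with 20 to 120 N. Pads are 22 mm wide; open, the fingers measure 114 mm over their backs; the gripper's body (76 mm by 85 mm) begins 54 mm behind the grasp point. The pads swing forward as they close: fully open they stand 13 mm farther back than shut.
Start: joints at [-1.348, 0.332, -0.065, 1.46, 0.022, 1.35, -0.088], TCP at [0.152, 0.606, 0.231] pointing down, gripper open.
Joint ranges: [-2.6, 2.6], [-0.5, 2.12], [-1.47, 1.34], [0.16, 2.42], [-1.27, 4.41], [0.06, 2.06], [-2.6, 2.6]. Speed limits (rad/s): [2.22, 2.22, 2.79, 2.79, 3.14, 3.14, 3.14].

INTERFACE

Orientations are given as a unit quaternion [x, y, z, w].
In Python, from workcell import readout, camera, manip gives the robot as it stands.
- The arm moves only by the shell command python3 -m inch 'ROWS' [FORCE]. ROWS is JSON, a list of rows, each a list of 3 entries, a list of its own where there are three numbers: the turn, a rotation vector about the tool's x, y, z in degrees, then the shift along the tool's x, y, z in mm, then the closure, from 0 (fully open) to 1 (shut). In form: [[[wx, wy, wz], [dx, dy, dz], hand], ...]. A call has 1 to 10 rows; each row is the pose to reach, as a shift and turn from the pose measured when the call began, along the tool's axes at that moment; what a row does not reach only later rows make up. A row lasts 1/8 s, in which the tool goes at most 62.5 mm and 10.7 degrees, less where a joint would pass 70% of its speed; a pose out of reach is approached as far as the arm can. A call with a gripper value outside its range is refused whole. The fingers move at their own pace and stop on an object; FORCE is the grip in N (left out, the last holds). Time passes only in rows, so rows that repeat a pose let the fingers close. It gives the time, the measured TCP pose, the force and the opening at its end, in the units of the state.
- readout.get_obs(): the state, without advancing time (a new reading comes with each control period).
- camera(name): name is "scene" or "top" or "wrist"; returns a dict with "pixels" (384x512x3 uint8, red, green, blue), "range_z" (384x512 float32, m along the optical axis (not along the pixel's ray), 0 where there is no reading), "intrinsics" (3x3 intrinsics, pixels), "extrinsics" (4x4, takes a point from world to camera coordinates); the wrist camera has in their place "T_tool_cam" (4x4, takes a point from camera to tool coordinates, whose origin is the TCP and whose axes are the tool frame's). Camera axes: x right, y down, z forward; pixel columns grow to the right and rows downward; lengths in m; the calibration is good to about 2 mm. The wrist camera is an equidistant fisheye: a pixel r from the principal point sees the ray r / f radians off the axis. A picture is of the moment at which its call begins: read the wrist's pose just before it.
- manip.hand_in(): hands the job in, once; it reports no verdict.
The state is a dict: "clock": time; "joint_pos": joint angles; "joint_velocities": joint speeds; "tau": joint torques, N m; "position": TCP position; "ee_rot": TCP orientation; "ft_force": force on the tool from outside, world axes, zero at the start; "torque": the same for the moment, N m; "grip_width": opening from 0.0 (shut) to 1.0 (fully open).
Only numpy, scipy, OpenCV 4.12 (cv2) and the standard library are available. Lean on these libraries where they do the work, as an engineer would, in place of code of your own. Each camera call takes 0.05 s, during which the arm holds its last target.

## Working session

There is one attempt and no reset: what is moved stays moved. The work goes in short steps, Python scripts to look and compute and a shell command to move; the robot and the scene stay as the last step left them, time stands still between calls to the robot, and variables do not carry over. Pictures are saved under pics/ and viewed, and the job is handed in when it is done.

```bash
ls; mkdir -p pics
python3 - <<'E'
from workcell import readout, camera, manip
import cv2
o=readout.get_obs();print({k:o[k] for k in o})
for n in ("scene","top","wrist"):
    c=camera(n); cv2.imwrite(f"pics/{n}0.png",c["pixels"][:,:,::-1]); print(n,c["intrinsics"],c.get("extrinsics"),c.get("T_tool_cam"))
E
```

```text
pics
{'clock': 0.0, 'joint_pos': array([-1.34760484,  0.33286106, -0.06473675,  1.46095644,  0.02160626,
        1.34988173, -0.08855279]), 'joint_velocities': array([ 0.000956  , -0.00069606, -0.00059494,  0.00037865, -0.00012891,
        0.00075917,  0.00038613]), 'tau': array([ 1.32624005e-03, -6.25430346e+01,  5.00183192e-02, -3.91608310e+01,
        1.63437019e-02,  9.84811020e-03, -1.94295899e-05]), 'position': array([0.15197173, 0.60585369, 0.23051555]), 'ee_rot': array([-0.43525994,  0.55790091,  0.43461363,  0.55714123]), 'ft_force': array([-0.99528651,  0.60931898,  0.10525233]), 'torque': array([-0.01990285, -0.00404082, -0.01133458]), 'grip_width': 1.0021779552715298}
scene [[366.20894582   0.         260.26569291]
 [  0.         366.20894582 189.76704547]
 [  0.           0.           1.        ]] [[-0.13119893  0.99122317 -0.01623186  0.1594833 ]
 [ 0.8124037   0.09811789 -0.57478092 -0.38549489]
 [-0.56814353 -0.08859746 -0.81814633  1.35295708]
 [ 0.          0.          0.          1.        ]] None
top [[366.16002793   0.         249.20938102]
 [  0.         366.16002793 193.27705897]
 [  0.           0.           1.        ]] [[ 0.0298552  -0.99925915 -0.02428603 -0.06226389]
 [-0.99798957 -0.02844072 -0.05663868  0.54302024]
 [ 0.05590601  0.02592816 -0.99809932  1.17439268]
 [ 0.          0.          0.          1.        ]] None
wrist [[297.31863964   0.         259.21821957]
 [  0.         297.31863964 191.31053546]
 [  0.           0.           1.        ]] None [[-1.97978026e-04 -3.07234992e-01  9.51633659e-01 -1.43103817e-01]
 [-1.73833100e-04 -9.51633652e-01 -3.07235027e-01  7.87428187e-02]
 [ 9.99999965e-01 -2.26251213e-04  1.34994940e-04  3.70982949e-04]
 [ 0.00000000e+00  0.00000000e+00  0.00000000e+00  1.00000000e+00]]
```

View pics/scene0.png

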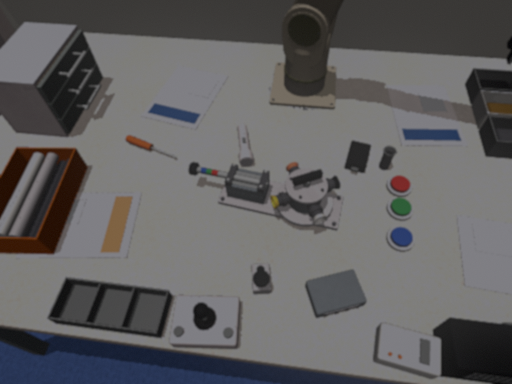

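View pics/top0.png

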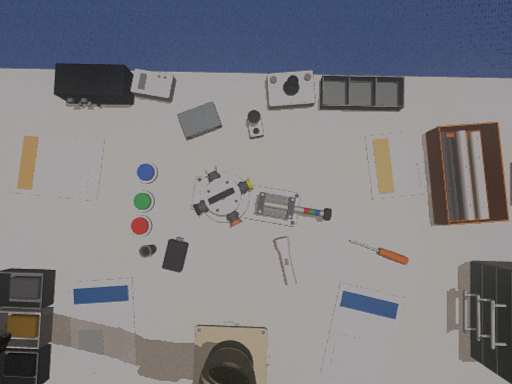

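View pics/wrist0.png

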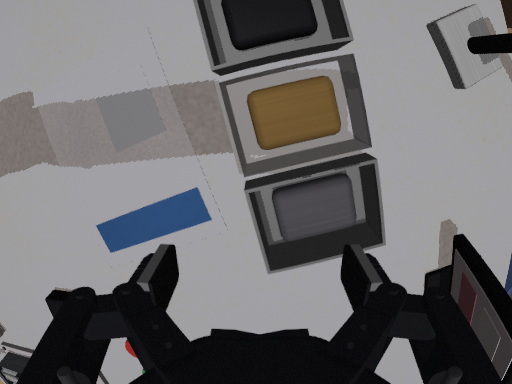

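```bash
cat > h.py <<'E'
from workcell import readout, camera, manip
import numpy as np, cv2
from scipy.spatial.transform import Rotation as R
def cloud(c,T_wc=None):
    K=c["intrinsics"];z=c["range_z"];v,u=np.mgrid[0:384,0:512]
    if T_wc is None:
        T_wc=np.linalg.inv(c["extrinsics"])
        p=np.stack([(u-K[0,2])/K[0,0]*z,(v-K[1,2])/K[1,1]*z,z],-1)
    else:
        a=(u-K[0,2])/K[0,0];b=(v-K[1,2])/K[1,1];r=np.hypot(a,b);t=np.tan(r)/np.where(r<1e-9,1,r)
        p=np.stack([a*t*z,b*t*z,z],-1)
    p=p@T_wc[:3,:3].T+T_wc[:3,3]
    p[z<=0]=np.nan
    return p
def onplane(c,u,v,h):
    K=c["intrinsics"];T=np.linalg.inv(c["extrinsics"])
    d=T[:3,:3]@np.array([(u-K[0,2])/K[0,0],(v-K[1,2])/K[1,1],1]);o=T[:3,3]
    return o+d*(h-o[2])/d[2]
def toolT(o):
    T=np.eye(4);T[:3,:3]=R.from_quat(o["ee_rot"]).as_matrix();T[:3,3]=o["position"];return T
def wrist():
    o=readout.get_obs();c=camera("wrist");return c,toolT(o)@c["T_tool_cam"],o
def wproj(c,Twc,p):
    q=np.linalg.inv(Twc)@np.append(p,1);q=q[:3];th=np.arctan2(np.hypot(q[0],q[1]),q[2]);ph=np.arctan2(q[1],q[0])
    K=c["intrinsics"];return np.array([K[0,2]+K[0,0]*th*np.cos(ph),K[1,2]+K[0,0]*th*np.sin(ph)])
E
python3 - <<'E'
from h import *
c=camera("top");P=cloud(c)
cv2.imwrite("pics/top1.png",cv2.resize(c["pixels"][145:285,115:345,::-1],None,fx=3.4,fy=3.4,interpolation=cv2.INTER_CUBIC))
hsv=cv2.cvtColor(c["pixels"],cv2.COLOR_RGB2HSV)
for n,(u,v) in dict(red=(140,226),green=(143,201),blue=(146,172)).items():
    s=np.zeros((384,512),bool);s[v-12:v+13,u-12:u+13]=1
    m=s&(hsv[...,1]>120);vv,uu=np.nonzero(m);print(n,uu.mean(),vv.mean(),onplane(c,uu.mean(),vv.mean(),.024).round(4),np.nanmedian(P[m],0).round(4))
# disc/bar
for n,(z0,z1) in dict(bar=(.14,.16),disc=(.1,.112),rod=(.075,.085),knob=(.086,.1)).items():
    m=(P[...,2]>z0)&(P[...,2]<z1);m[:150]=0;m[240:]=0;m[:,:190]=0;m[:,335:]=0
    vv,uu=np.nonzero(m);
    if len(uu): print(n,len(uu),uu.mean(),vv.mean(),P[m].mean(0).round(4),P[m].min(0).round(3),P[m].max(0).round(3))
E
```

```text
red 139.17351598173516 225.4931506849315 [0.4298 0.3055 0.024 ] [0.4305 0.3058 0.0238]
green 141.56451612903226 200.79569892473117 [0.5097 0.3015 0.024 ] [0.5093 0.3018 0.024 ]
blue 145.02463054187191 171.57142857142858 [0.6052 0.2946 0.024 ] [0.6042 0.2942 0.0245]
bar 153 220.79738562091504 195.4313725490196 [0.5285 0.0319 0.1485] [ 0.506 -0.005  0.142] [0.551 0.069 0.155]
disc 897 222.59308807134894 196.1226309921962 [0.5287 0.0309 0.106 ] [ 0.475 -0.024  0.1  ] [0.584 0.087 0.112]
rod 671 268.973174366617 204.43368107302533 [ 0.5086 -0.1093  0.0797] [ 0.439 -0.298  0.075] [0.616 0.124 0.085]
knob 555 251.82162162162163 201.45045045045046 [ 0.5159 -0.0567  0.0891] [ 0.443 -0.298  0.086] [0.618 0.119 0.1  ]
```

View pics/top1.png

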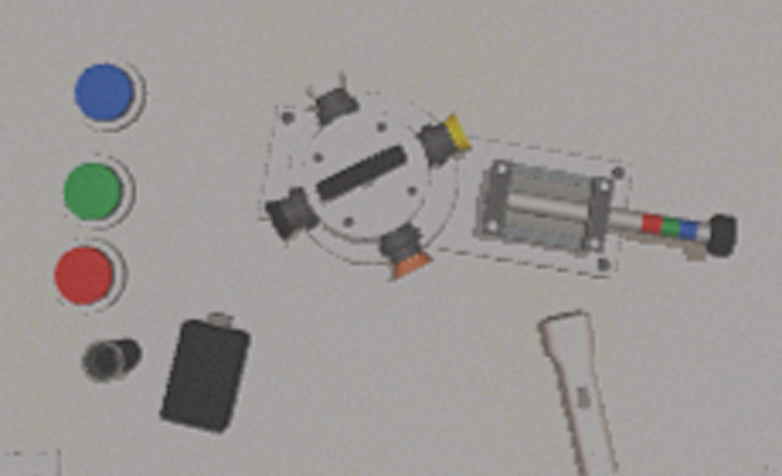

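Run:
```python
from h import *
c=camera("top");P=cloud(c)
C=np.array([.5286,.0314])
rg=np.zeros((384,512),bool);rg[195:225,255:335]=1
m=rg&(P[...,2]>.074)&(P[...,2]<.085);m[:,:295]=0
# pixel based: rod strip centre per column
for col in range(296,322,3):
    vv=np.nonzero(m[:,col])[0];print(col,vv.min() if len(vv) else None,vv.max() if len(vv) else None,onplane(c,col,vv.mean(),.081).round(4) if len(vv) else '')
m=rg&(P[...,2]>.05);m[:,:318]=0
vv,uu=np.nonzero(m);print('knob',np.c_[uu,vv].min(0),np.c_[uu,vv].max(0),P[m].min(0),P[m].max(0),P[m].mean(0))
p=P[m];print(np.median(p[p[:,2]>.086],0))
# bar
m=(P[...,2]>.13)&(P[...,2]<.16);m[:150]=0;m[240:]=0;m[:,:190]=0;m[:,265:]=0
q=P[m][:,:2];w,V=np.linalg.eigh(np.cov(q.T));d=V[:,1];print('bar',q.mean(0),np.degrees(np.arctan2(d[1],d[0])),np.ptp(q@d))
# plate: z ~.014
rg2=np.zeros((384,512),bool);rg2[160:240,185:310]=1
m=rg2&(P[...,2]>.009)&(P[...,2]<.02);q=P[m][:,:2].astype(np.float32);print(cv2.minAreaRect(q))
mm=(rg2&(P[...,2]>.009)).astype(np.uint8)
```

```text
296 207 210 [ 0.4985 -0.1922  0.081 ]
299 208 211 [ 0.4957 -0.2013  0.081 ]
302 208 212 [ 0.4952 -0.2105  0.081 ]
305 208 212 [ 0.4947 -0.2196  0.081 ]
308 208 213 [ 0.4935 -0.2287  0.081 ]
311 209 213 [ 0.4922 -0.2379  0.081 ]
314 210 214 [ 0.4895 -0.247   0.081 ]
317 210 215 [ 0.4882 -0.2561  0.081 ]
320 211 215 [ 0.487  -0.2652  0.081 ]
knob [318 208] [331 220] [ 0.46617521 -0.29859673  0.06457688] [ 0.50305405 -0.25925526  0.09258884] [ 0.48517464 -0.28132499  0.08194763]
[ 0.48449466 -0.28798472  0.08835992]
bar [0.52833397 0.0317108 ] 117.40948195001319 0.07880050666360366
((0.5170677900314331, -0.01634177565574646), (0.3871924579143524, 0.159912109375), 75.71488189697266)
```

```bash
cat >> h.py <<'E'
def goal(p,jaw=None,o=None):
    """print shift (mm, tool axes) and yaw about tool x (deg) to take TCP to p, tool down, jaw axis at angle jaw (deg, world, mod 180)"""
    o=o or readout.get_obs();T=toolT(o);Rm=T[:3,:3]
    z=Rm[:,2];a=np.degrees(np.arctan2(z[1],z[0]))
    print('pos',o['position'].round(4),'clock',round(o['clock'],2),'jaw',round(a,2),'toolx',Rm[:,0].round(4),'grip',round(o['grip_width'],3),'F',np.round(o['ft_force'],1))
    print('shift',(Rm.T@(np.array(p)-o['position'])*1000).round(1))
    if jaw is not None:
        j=np.radians(jaw);best=None
        for s in (0,np.pi):
            zz=np.array([np.cos(j+s),np.sin(j+s),0]);xx=np.array([0,0,-1.]);yy=np.cross(zz,xx)
            G=np.stack([xx,yy,zz],1);rv=np.degrees(R.from_matrix(Rm.T@G).as_rotvec());print('turn',rv.round(2))
E
python3 - <<'E'
from h import *
goal([.5284,.0316,.20],27.4)
goal([.5284,.0316,.20],-8)
E
```

```text
pos [0.152  0.606  0.2309] clock 0.25 jaw 75.92 toolx [-2.e-04 -7.e-04 -1.e+00] grip 0.998 F [ 0.  -0.5 -0.4]
shift [  31.2 -504.8 -465.6]
turn [ 4.852e+01 -4.000e-02  2.000e-02]
turn [-1.3148e+02 -2.0000e-02 -5.0000e-02]
pos [0.152  0.606  0.2309] clock 0.25 jaw 75.92 toolx [-2.e-04 -7.e-04 -1.e+00] grip 0.998 F [ 0.  -0.5 -0.4]
shift [  31.2 -504.8 -465.6]
turn [ 8.392e+01 -3.000e-02  3.000e-02]
turn [-9.608e+01 -3.000e-02 -3.000e-02]
```

```bash
python3 -m inch '[[[5,0,0],[0,-42,-39],0],[[10,0,0],[0,-84,-78],0],[[15,0,0],[0,-126,-117],0],[[20,0,0],[0,-168,-156],0],[[25,0,0],[0,-210,-195],0],[[30,0,0],[0,-252,-234],0],[[35,0,0],[5,-294,-273],0],[[40,0,0],[5,-336,-312],0],[[44,0,0],[5,-378,-350],0],[[48,0,0],[5,-420,-388],0]]'
python3 - <<'E'
from h import *
goal([.5284,.0316,.20],27.4)
E
```

```text
clock: 1.5
position: [0.4658, 0.1259, 0.2264]
ee_rot: [-0.17, 0.686, 0.17, 0.687]
ft_force: [1.1, 0.8, 0.1]
grip_width: 1.002
pos [0.4658 0.1259 0.2264] clock 1.5 jaw 27.8 toolx [ 5.e-04 -0.e+00 -1.e+00] grip 1.002 F [1.1 0.8 0.1]
shift [  26.5 -112.6   11.4]
turn [0.4  0.02 0.01]
turn [-1.796e+02 -2.000e-02  4.000e-02]
```

```bash
python3 -m inch '[[[0,0,0],[0,-56,6],0],[[0,0,0],[5,-112,11],0],[[0,0,0],[25,-113,11],0],[[0,0,0],[25,-113,11],0]]'
python3 - <<'E'
from h import *
c,T,o=wrist();cv2.imwrite("pics/w1.png",c["pixels"][:,:,::-1])
P=cloud(c,T)
m=(P[...,2]>.142)&(P[...,2]<.156)&(abs(P[...,0]-.5284)<.06)&(abs(P[...,1]-.0316)<.06)
q=P[m][:,:2];w,V=np.linalg.eigh(np.cov(q.T));d=V[:,1];print('bar',len(q),q.mean(0),q.min(0),q.max(0),np.degrees(np.arctan2(d[1],d[0])),np.ptp(q@d),np.ptp(q@V[:,0]))
goal([.5284,.0316,.118],27.4)
E
```

```text
clock: 2.0
position: [0.5274, 0.0307, 0.2003]
ee_rot: [-0.17, 0.687, 0.169, 0.686]
ft_force: [0.2, -0.3, 0.7]
grip_width: 0.996
bar 2389 [0.52672611 0.03620357] [ 0.50406309 -0.0042339 ] [0.55263399 0.07126473] 117.34194692593057 0.08020233967628837 0.015992613557804347
pos [0.5277 0.0314 0.2013] clock 2.05 jaw 27.82 toolx [-8.e-04 -3.e-04 -1.e+00] grip 1.001 F [-0.2  0.1  0.8]
shift [83.3 -0.1  0.8]
turn [ 0.42 -0.05 -0.01]
turn [-1.7958e+02  1.0000e-02 -8.0000e-02]
```

View pics/w1.png

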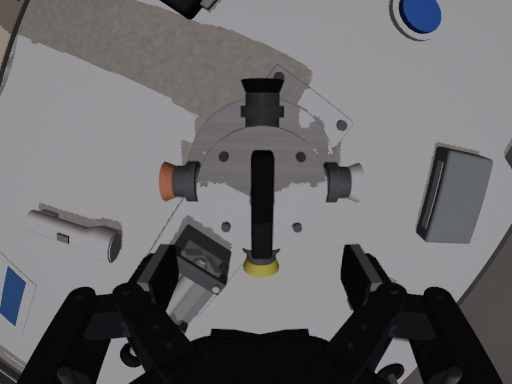

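```bash
python3 -m inch '[[[0,0,0],[42,0,1],0.3],[[0,0,0],[80,0,1],0.5],[[0,0,0],[82,0,1],0.8],[[0,0,0],[82,0,1],1],[[0,0,0],[82,0,1],1],[[0,0,0],[82,0,1],1],[[0,0,0],[82,0,1],1]]' 30
python3 - <<'E'
from h import *
goal([.5284,.032,.118],-8)
E
```

```text
clock: 2.92
position: [0.5285, 0.0323, 0.1204]
ee_rot: [-0.17, 0.687, 0.17, 0.686]
ft_force: [-6.3, 0.4, 1.9]
grip_width: 0.204
pos [0.5285 0.0323 0.1204] clock 2.92 jaw 27.84 toolx [-8.e-04  9.e-04 -1.e+00] grip 0.204 F [-6.3  0.4  1.9]
shift [ 2.4 -0.3 -0.2]
turn [35.84 -0.04 -0.06]
turn [-1.4416e+02  7.0000e-02 -5.0000e-02]
```

```bash
python3 -m inch '[[[8,0,0],[1,0,0],1],[[16,0,0],[1,0,0],1],[[24,0,0],[1,0,0],1],[[32,0,0],[1,0,0],1],[[35.6,0,0],[1,0,0],1],[[35.6,0,0],[1,0,0],1],[[35.6,0,0],[1,0,0],1]]'
python3 - <<'E'
from h import *
goal([.5284,.032,.118],-8)
c=camera("top");cv2.imwrite("pics/top2.png",cv2.resize(c["pixels"][145:285,115:345,::-1],None,fx=3.4,fy=3.4,interpolation=cv2.INTER_CUBIC))
E
```

```text
clock: 3.8
position: [0.5283, 0.0323, 0.1204]
ee_rot: [0.048, 0.706, -0.047, 0.705]
ft_force: [-6.1, 0.5, 2.0]
grip_width: 0.21
pos [0.5283 0.0323 0.1204] clock 3.8 jaw -7.77 toolx [-0.0011  0.0014 -1.    ] grip 0.21 F [-6.1  0.5  2. ]
shift [ 2.4 -0.3  0.2]
turn [ 0.23 -0.07 -0.07]
turn [-1.7977e+02  1.1000e-01 -1.1000e-01]
```

View pics/top2.png

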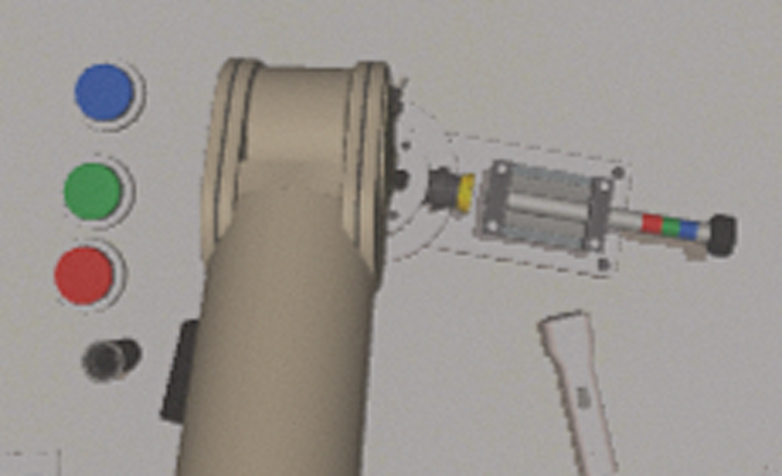

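```bash
python3 -m inch '[[[0,0,0],[0,0,0],0.6],[[0,0,0],[0,0,0],0],[[0,0,0],[-20,0,0],0],[[0,0,0],[-70,0,0],0],[[0,0,0],[-80,0,0],0],[[0,0,0],[-80,30,0],0],[[0,0,0],[-80,60,0],0]]'
python3 - <<'E'
from h import *
c,T,o=wrist();cv2.imwrite("pics/w2.png",c["pixels"][:,:,::-1])
P=cloud(c,T)
m=(P[...,2]>.142)&(P[...,2]<.156)&(abs(P[...,0]-.5284)<.06)&(abs(P[...,1]-.0316)<.06)
q=P[m][:,:2];w,V=np.linalg.eigh(np.cov(q.T));d=V[:,1];print('bar',len(q),q.mean(0),q.min(0),q.max(0),np.degrees(np.arctan2(d[1],d[0])),np.ptp(q@d),np.ptp(q@V[:,0]))
goal([.4795,-.32,.2],-8)
E
```

```text
clock: 4.72
position: [0.5368, 0.0924, 0.2006]
ee_rot: [0.049, 0.706, -0.047, 0.705]
ft_force: [0.2, 0.8, 0.5]
grip_width: 0.998
bar 1673 [0.52904823 0.03919301] [ 0.51503116 -0.00631131] [0.54175541 0.07374369] 81.19284286171155 0.07952094241031275 0.015871549220288772
pos [0.5367 0.0975 0.2002] clock 4.78 jaw -7.5 toolx [-7.0e-04  3.3e-03 -1.0e+00] grip 0.999 F [-0.7  5.1 -0.1]
shift [  -1.2 -421.4   -2.2]
turn [ 0.5  -0.06 -0.18]
turn [-1.795e+02  2.800e-01 -1.000e-01]
```

View pics/w2.png

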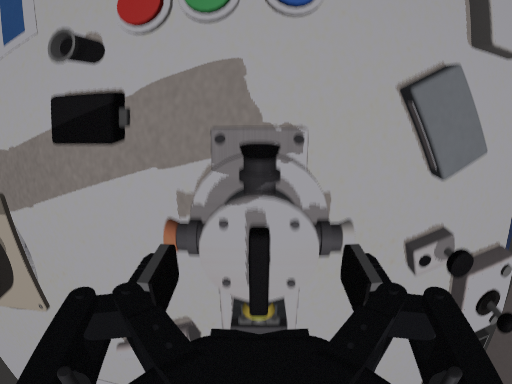

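```bash
python3 -m inch '[[[0,0,0],[0,-58,0],0],[[0,0,0],[0,-116,0],0],[[0,0,0],[0,-174,0],0],[[0,0,0],[0,-232,0],0.5],[[0,0,0],[0,-290,-1],1],[[0,0,0],[0,-348,-1],1],[[0,0,0],[0,-400,-2],1],[[0,0,0],[0,-430,-2],1],[[0,0,0],[0,-430,-2],1]]'
python3 - <<'E'
from h import *
c,T,o=wrist();cv2.imwrite("pics/w3.png",c["pixels"][:,:,::-1])
P=cloud(c,T)
C=np.array([.5284,.032]);d=np.array([np.sin(np.radians(8.4)),np.cos(np.radians(8.4))]);n=np.array([d[1],-d[0]])
s=(P[...,:2]-C)@d+.07;l=(P[...,:2]-C)@n
m=(abs(l)<.03)&(s<-.17)&(s>-.33)&(P[...,2]>.05)
for a in np.arange(-.30,-.165,.005):
    k=m&(s>a)&(s<a+.005)
    if k.sum()>3: print(round(a,3),k.sum(),'zmax',P[k][:,2].max().round(4),'lat',l[k].min().round(4),l[k].max().round(4), 'top lat',np.median(l[k&(P[...,2]>P[k][:,2].max()-.003)]).round(4))
goal([.4795,-.32,.06],-8)
E
```

```text
clock: 5.9
position: [0.4772, -0.3313, 0.1985]
ee_rot: [0.048, 0.706, -0.047, 0.705]
ft_force: [0.1, 0.4, -0.9]
grip_width: -0.0
-0.3 480 zmax 0.2639 lat -0.0279 0.03 top lat 0.0064
-0.295 702 zmax 0.2699 lat -0.0299 0.0299 top lat -0.0015
-0.29 6992 zmax 0.2976 lat -0.03 0.03 top lat -0.0241
-0.285 4674 zmax 0.2981 lat -0.03 0.03 top lat 0.0092
-0.28 6484 zmax 0.3021 lat -0.017 0.0216 top lat -0.0045
-0.265 88 zmax 0.0892 lat -0.0146 0.0198 top lat 0.0022
-0.26 218 zmax 0.0905 lat -0.0166 0.0208 top lat 0.0025
-0.255 232 zmax 0.0908 lat -0.0166 0.0207 top lat 0.0025
-0.25 245 zmax 0.0906 lat -0.0166 0.0206 top lat 0.0024
-0.245 251 zmax 0.0902 lat -0.0156 0.0196 top lat 0.0024
-0.24 108 zmax 0.0809 lat -0.0067 0.0114 top lat 0.0023
-0.235 116 zmax 0.0814 lat -0.0068 0.0104 top lat 0.0023
-0.23 120 zmax 0.0812 lat -0.0068 0.0103 top lat 0.0022
-0.225 99 zmax 0.0813 lat -0.0068 0.0101 top lat 0.0022
-0.22 120 zmax 0.0813 lat -0.0068 0.0101 top lat 0.0021
-0.215 115 zmax 0.0813 lat -0.0068 0.01 top lat 0.002
-0.21 104 zmax 0.0819 lat -0.0069 0.0099 top lat 0.002
-0.205 124 zmax 0.0817 lat -0.0069 0.0109 top lat 0.0011
-0.2 117 zmax 0.0825 lat -0.0069 0.0108 top lat 0.0019
-0.195 114 zmax 0.0819 lat -0.007 0.0107 top lat 0.0018
-0.19 121 zmax 0.0821 lat -0.007 0.0106 top lat 0.0018
-0.185 112 zmax 0.0821 lat -0.0071 0.0105 top lat 0.0017
-0.18 119 zmax 0.082 lat -0.0072 0.0105 top lat 0.0017
-0.175 114 zmax 0.0816 lat -0.0072 0.0104 top lat 0.0016
pos [ 0.4781 -0.3294  0.1985] clock 5.95 jaw -7.61 toolx [-0.0012  0.0028 -1.    ] grip -0.004 F [ 0.7 -0.3  0.3]
shift [138.5   9.2   0.3]
turn [ 0.39 -0.09 -0.15]
turn [-1.7961e+02  2.4000e-01 -1.4000e-01]
```

View pics/w3.png

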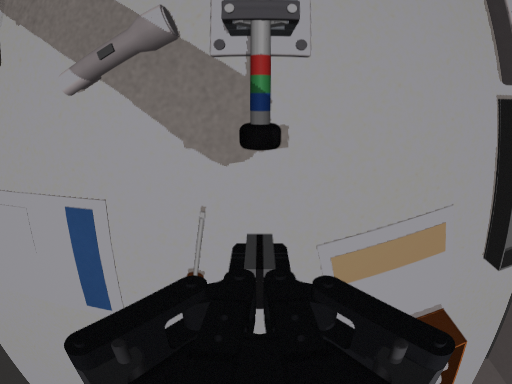

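```bash
python3 -m inch '[[[0,0,0],[50,-3,2],1],[[0,0,0],[100,-3,2],1],[[0,0,0],[138,-3,2],1],[[0,0,0],[138,0,2],1],[[0,0,0],[138,8,2],1],[[0,0,0],[138,8,2],1]]'
python3 - <<'E'
from h import *
c=camera("top");cv2.imwrite("pics/top3.png",cv2.resize(c["pixels"][145:285,235:415,::-1],None,fx=4,fy=4,interpolation=cv2.INTER_CUBIC))
c,T,o=wrist();cv2.imwrite("pics/w4.png",c["pixels"][:,:,::-1])
goal([.4823,-.2978,.06],-8)
E
```

```text
clock: 6.7
position: [0.4826, -0.3206, 0.0622]
ee_rot: [0.047, 0.705, -0.045, 0.706]
ft_force: [-0.1, 0.6, -0.6]
grip_width: -0.0
pos [ 0.4819 -0.3213  0.0618] clock 6.8 jaw -7.57 toolx [ 0.001   0.0023 -1.    ] grip 0.001 F [-0.7 -0.2 -0.5]
shift [ 1.9 23.4 -2.7]
turn [ 0.43  0.04 -0.14]
turn [-1.7957e+02  2.2000e-01  6.0000e-02]
```

View pics/w4.png

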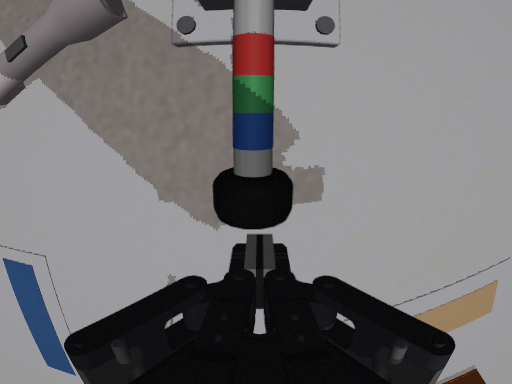

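View pics/top3.png

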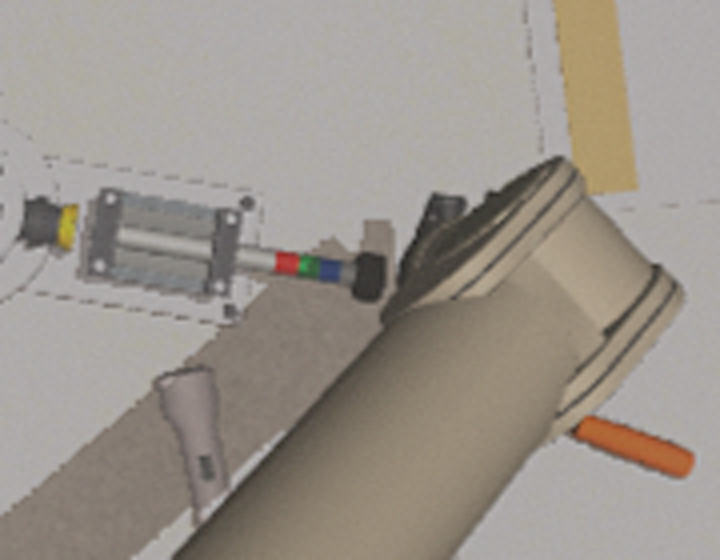

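```bash
python3 -m inch '[[[0,0,0],[1,4,-2],1],[[0,0,0],[1,8,-2],1],[[0,0,0],[1,12,-2],1],[[0,0,0],[1,16,-2],1],[[0,0,0],[1,20,-2],1],[[0,0,0],[1,24,-2],1],[[0,0,0],[1,28,-2],1],[[0,0,0],[1,32,-2],1],[[0,0,0],[1,36,-2],1]]'
python3 - <<'E'
from h import *
c,T,o=wrist();cv2.imwrite("pics/w5.png",c["pixels"][:,:,::-1])
goal([.4823,-.2978,.06],-8)
E
```

```text
clock: 7.92
position: [0.4847, -0.2857, 0.0612]
ee_rot: [0.047, 0.705, -0.046, 0.706]
ft_force: [-1.6, -5.8, 1.6]
grip_width: 0.002
pos [ 0.485  -0.2851  0.0611] clock 7.97 jaw -7.56 toolx [ 0.0014  0.0018 -1.    ] grip 0.001 F [ 0.  -4.6  1.6]
shift [  1.1 -12.9  -1. ]
turn [ 0.44  0.06 -0.11]
turn [-1.7956e+02  1.8000e-01  1.0000e-01]
```

View pics/w5.png

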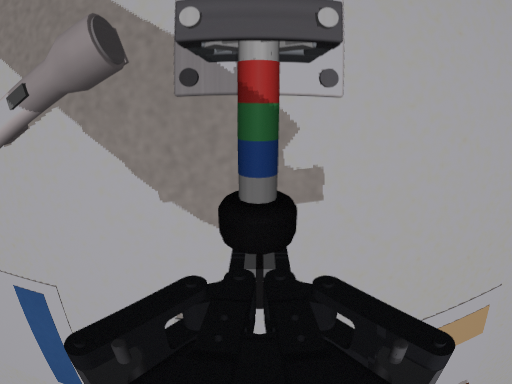

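```bash
for i in 1; do python3 -m inch '[[[0,0,0],[0,2,0],1],[[0,0,0],[0,4,0],1]]'|grep -E "pos|force"; done; python3 -m inch '[[[0,0,0],[0,2,0],1],[[0,0,0],[0,4,0],1]]'|grep -E "pos|force"
```

```text
position: [0.4855, -0.2814, 0.0613]
ft_force: [-0.9, -5.0, 1.7]
position: [0.4861, -0.2778, 0.0615]
ft_force: [-1.9, -5.6, 1.6]
```

```bash
python3 -m inch '[[[0,0,0],[0,2,0],1],[[0,0,0],[0,4,0],1]]'|grep -E "pos|force"
```

```text
position: [0.4866, -0.2742, 0.0618]
ft_force: [-0.7, -5.3, 2.5]
```

```bash
python3 -m inch '[[[0,0,0],[0,2,0],1],[[0,0,0],[0,4,0],1]]'|grep -E "pos|force"
```

```text
position: [0.4872, -0.2707, 0.062]
ft_force: [-0.2, -5.5, 2.5]
```

```bash
python3 -m inch '[[[0,0,0],[0.5,2,0],1],[[0,0,0],[1,4,0],1]]'|grep -E "pos|force"
```

```text
position: [0.4878, -0.2676, 0.0614]
ft_force: [-1.4, -10.4, 4.6]
```

```bash
python3 -m inch '[[[0,0,0],[0,2,0],1],[[0,0,0],[0,4,0],1]]'|grep -E "pos|force"
```

```text
position: [0.4883, -0.2644, 0.0618]
ft_force: [-0.4, -6.4, 3.1]
```

```bash
python3 -m inch '[[[0,0,0],[0,2,0],1],[[0,0,0],[0,4,0],1]]'|grep -E "pos|force"
```

```text
position: [0.4887, -0.2612, 0.0621]
ft_force: [-0.8, -6.4, 3.6]
```

```bash
python3 -m inch '[[[0,0,0],[0,2,0],1],[[0,0,0],[0,4,0],1]]'|grep -E "pos|force"
```

```text
position: [0.4891, -0.2579, 0.0624]
ft_force: [-2.1, -6.0, 2.3]
```

```bash
python3 -m inch '[[[0,0,0],[0,2,0],1],[[0,0,0],[0,4,0],1]]'|grep -E "pos|force"
```

```text
position: [0.4895, -0.2545, 0.0626]
ft_force: [-1.1, -6.2, 3.5]
```

```bash
python3 -m inch '[[[0,0,0],[0,2,0],1],[[0,0,0],[0,4,0],1]]'|grep -E "pos|force"
```

```text
position: [0.4898, -0.2511, 0.0628]
ft_force: [-0.9, -6.0, 2.1]
```

```bash
python3 -m inch '[[[0,0,0],[0,2,0],1],[[0,0,0],[0,4,0],1]]'|grep -E "pos|force"
python3 - <<'E'
from h import *
c,T,o=wrist();cv2.imwrite("pics/w6.png",c["pixels"][:,:,::-1])
goal([.4823,-.2978,.06],-8)
E
```

```text
position: [0.4902, -0.2474, 0.0629]
ft_force: [-1.0, -5.9, 1.9]
pos [ 0.4903 -0.2472  0.0629] clock 10.78 jaw -7.86 toolx [ 0.0043 -0.0067 -1.    ] grip 0.002 F [-1.  -5.9  2.9]
shift [  3.2 -51.2  -1. ]
turn [0.14 0.3  0.35]
turn [-179.86   -0.54    0.46]
```

View pics/w6.png

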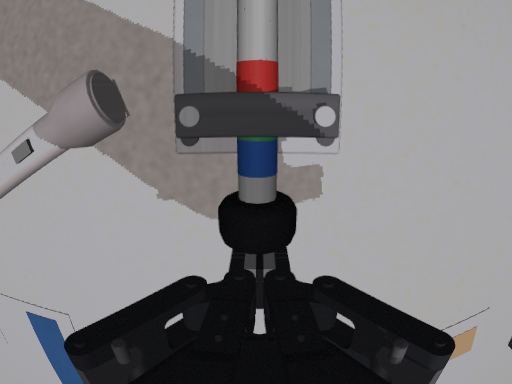

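```bash
python3 -m inch '[[[0,0,0],[0,2,0],1],[[0,0,0],[0,4,0],1]]'|grep -E "pos|force"
```

```text
position: [0.4908, -0.2434, 0.0629]
ft_force: [-1.3, -6.2, 1.5]
```

```bash
python3 -m inch '[[[0,0,0],[0,2,0],1],[[0,0,0],[0,4,0],1]]'|grep -E "pos|force"
```

```text
position: [0.4913, -0.2394, 0.063]
ft_force: [-0.2, -5.3, 1.5]
```

```bash
python3 -m inch '[[[0,0,0],[0,2,0],1],[[0,0,0],[0,4,0],1]]'|grep -E "pos|force"
```

```text
position: [0.4915, -0.2372, 0.0632]
ft_force: [-0.4, -14.9, 0.2]
```

```bash
python3 -m inch '[[[0,0,0],[0,2,0],1],[[0,0,0],[0,4,0],1]]'|grep -E "pos|force"
```

```text
position: [0.4913, -0.2371, 0.0636]
ft_force: [-3.3, -21.8, -0.1]
```

Bottomed: the position held at y = -0.237 while the force rose to 22 N. I'll back off and look.

```bash
python3 -m inch '[[[0,0,0],[0,-8,0],1],[[0,0,0],[0,-40,0],1],[[0,0,0],[-30,-70,0],1],[[0,0,0],[-90,-80,0],1],[[0,0,0],[-130,-80,0],1],[[0,0,0],[-130,-80,0],1]]'
cat > m.py <<'E'
from h import *
c,T,o=wrist();cv2.imwrite("pics/w7.png",c["pixels"][:,:,::-1])
P=cloud(c,T)
C=np.array([.5284,.032]);d=np.array([np.sin(np.radians(7.9)),np.cos(np.radians(7.9))]);n=np.array([d[1],-d[0]])
s=(P[...,:2]-C)@d+.07;l=(P[...,:2]-C)@n;z=P[...,2]
m=(abs(l)<.03)&(z>.05)&(z<.1)
k=m&(z>.085)&(s<-.165)&(s>-.24);print('knob top s',np.percentile(s[k],[1,5,50,95,99]).round(4),k.sum())
k=(abs(l)<.035)&(z>.085)&(s>-.165)&(s<-.05);print('strap s',np.percentile(s[k],[0,1,5]).round(4),k.sum())
for a in np.arange(-.24,-.12,.004):
    k=m&(s>a)&(s<a+.004)&(abs(l-.002)<.004)
    if k.any(): print(round(a,3),k.sum(),np.median(z[k]).round(4),np.median(c["pixels"][k],0))
E
python3 m.py
python3 - <<'E'
from h import *
c=camera("top");cv2.imwrite("pics/top4.png",cv2.resize(c["pixels"][170:250,185:345,::-1],None,fx=5,fy=5,interpolation=cv2.INTER_CUBIC))
E
```

```text
clock: 12.52
position: [0.4809, -0.3142, 0.1973]
ee_rot: [0.045, 0.702, -0.055, 0.709]
ft_force: [-0.2, 0.8, -1.3]
grip_width: -0.0
knob top s [-0.1904 -0.1895 -0.1801 -0.1702 -0.1689] 803
strap s [-0.1485 -0.1482 -0.1477] 1656
-0.192 29 0.0891 [10. 10. 11.]
-0.188 50 0.0906 [16. 15. 17.]
-0.184 50 0.091 [18. 17. 19.]
-0.18 50 0.0911 [19. 18. 21.]
-0.176 42 0.0911 [18.  17.5 20. ]
-0.172 36 0.0893 [14. 13. 15.]
-0.168 36 0.0811 [118. 117. 118.]
-0.164 44 0.0809 [127. 126. 127.]
-0.16 39 0.0809 [121. 120. 127.]
-0.156 43 0.0812 [ 33.  62. 119.]
-0.152 44 0.0813 [ 28.   58.  115.5]
-0.148 52 0.0889 [64. 63. 67.]
-0.144 38 0.0889 [65. 64. 68.]
-0.14 42 0.0891 [64. 63. 66.]
-0.136 39 0.0888 [67. 66. 69.]
-0.132 20 0.0888 [60. 62. 65.]
-0.128 37 0.0812 [ 50. 101.  57.]
-0.124 38 0.0814 [133.  35.  32.]
```

View pics/w7.png

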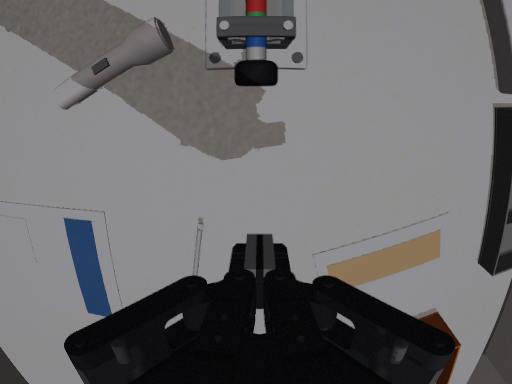

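View pics/top4.png

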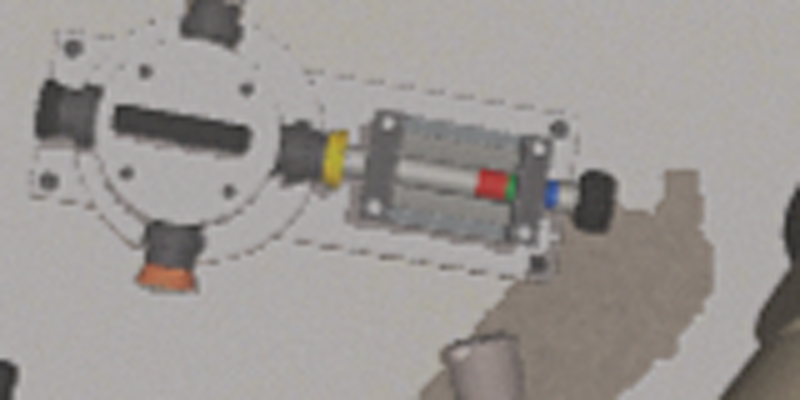

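Run:
```python
from h import *
print(readout.get_obs()['joint_pos'].round(2))
goal([.605,.2945,.22],-8)
goal([.605,.2945,.22],15)
```

```text
[-0.25  0.31  0.89  1.7  -0.24  1.24  0.56]
pos [ 0.4796 -0.3131  0.1941] clock 12.62 jaw -8.01 toolx [ 0.005  -0.0135 -0.9999] grip 0.003 F [ 1.2 -0.5 -0.3]
shift [-33.5 618.8  39.6]
turn [-0.02  0.39  0.73]
turn [179.98   1.14  -0.61]
pos [ 0.4796 -0.3131  0.1941] clock 12.62 jaw -8.01 toolx [ 0.005  -0.0135 -0.9999] grip 0.003 F [ 1.2 -0.5 -0.3]
shift [-33.5 618.8  39.6]
turn [-23.02   0.24   0.8 ]
turn [156.98   1.1   -0.33]
```

```bash
python3 -m inch '[[[0,0,0],[-30,10,0],1],[[0,0,0],[-33,65,4],1],[[-2,0,0],[-33,122,8],1],[[-4,0,0],[-33,180,12],1],[[-6,0,0],[-33,238,16],1],[[-8,0,0],[-33,296,20],1],[[-10,0,0],[-33,354,24],1],[[-12,0,0],[-33,412,28],1],[[-14,0,0],[-33,470,32],1],[[-15,0,0],[-33,525,36],1]]'
python3 - <<'E'
from h import *
goal([.605,.2945,.10],15)
E
```

```text
clock: 13.88
position: [0.5873, 0.2048, 0.2186]
ee_rot: [-0.049, 0.705, 0.039, 0.706]
ft_force: [0.4, -0.5, 0.2]
grip_width: -0.003
pos [0.5873 0.2048 0.2186] clock 13.88 jaw 7.11 toolx [ 0.0017 -0.0138 -0.9999] grip -0.003 F [ 0.4 -0.5  0.2]
shift [117.4  88.5  28.7]
turn [-7.89 -0.06  0.8 ]
turn [1.7211e+02 1.2000e+00 8.0000e-02]
```

```bash
python3 -m inch '[[[0,0,0.8],[0,45,15],1],[[0,0,0.8],[0,88,29],1],[[0,0,0.8],[50,88,29],1],[[0,0,0.8],[110,88,29],1],[[0,0,0.8],[150,88,29],1],[[0,0,0.8],[150,88,29],1]]'
python3 - <<'E'
from h import *
c,T,o=wrist();cv2.imwrite("pics/w8.png",c["pixels"][:,:,::-1])
print(wproj(c,T,[.605,.2945,.024]))
goal([.605,.2945,.015],15)
c=camera("top");cv2.imwrite("pics/top5.png",cv2.resize(c["pixels"][145:285,115:345,::-1],None,fx=3.4,fy=3.4,interpolation=cv2.INTER_CUBIC))
E
```

```text
clock: 14.62
position: [0.6021, 0.2926, 0.0625]
ee_rot: [-0.045, 0.709, 0.043, 0.703]
ft_force: [-0.6, 0.2, 1.2]
grip_width: 0.001
[264.18045477 218.44553899]
pos [0.604  0.2933 0.0656] clock 14.68 jaw 7.13 toolx [-0.0038 -0.0019 -1.    ] grip -0.003 F [-0.4  0.1  1.2]
shift [50.6  1.1  1.3]
turn [-7.87 -0.23  0.06]
turn [1.7213e+02 1.0000e-01 3.5000e-01]
```

View pics/w8.png

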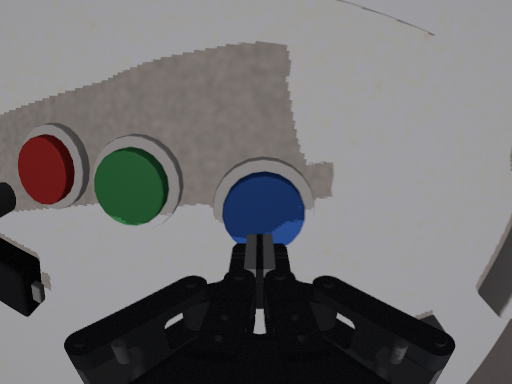

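View pics/top5.png

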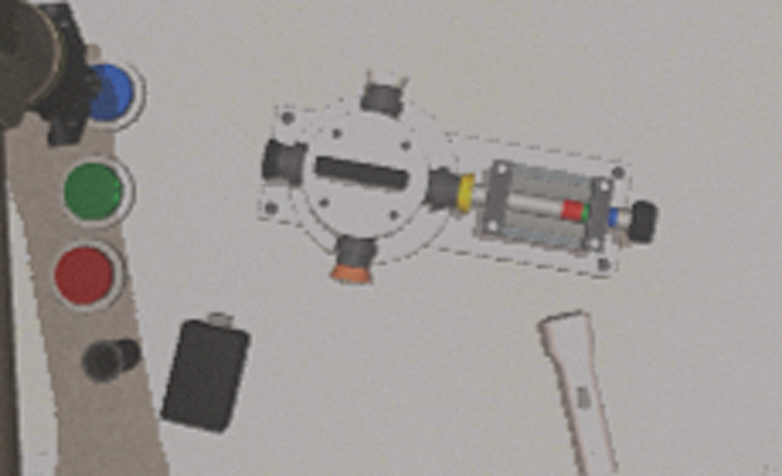

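```bash
python3 -m inch '[[[0,0,0],[20,1,1],1],[[0,0,0],[34,1,1],1],[[0,0,0],[40,1,1],1],[[0,0,0],[44,1,1],1],[[0,0,0],[48,1,1],1],[[0,0,0],[50,1,1],1],[[0,0,0],[50,1,1],1]]'
```

```text
clock: 15.6
position: [0.6063, 0.2949, 0.0181]
ee_rot: [-0.044, 0.706, 0.044, 0.706]
ft_force: [-2.7, -0.8, 4.6]
grip_width: 0.001
```

```bash
python3 -m inch '[[[0,0,0],[2,0,0],1],[[0,0,0],[4,0,0],1],[[0,0,0],[4,0,0],1]]'
```

```text
clock: 15.98
position: [0.6065, 0.2949, 0.016]
ee_rot: [-0.044, 0.706, 0.044, 0.706]
ft_force: [-8.7, -4.9, 19.4]
grip_width: 0.005
```

```bash
python3 -m inch '[[[0,0,0],[0,0,0],1],[[0,0,0],[-30,0,0],1],[[0,0,0],[-80,0,0],1],[[0,0,0],[-140,0,0],1],[[0,0,0],[-160,0,0],1],[[0,0,0],[-160,0,0],1],[[0,0,0],[-160,0,0],1]]'
python3 - <<'E'
from h import *
c=camera("top");cv2.imwrite("pics/top6.png",cv2.resize(c["pixels"][145:285,115:345,::-1],None,fx=3.4,fy=3.4,interpolation=cv2.INTER_CUBIC))
P=cloud(c)
for n,(u,v) in dict(r=(139,225),g=(142,201),b=(148,173)).items(): print(n,P[v-2:v+3,u-2:u+3].reshape(-1,3).mean(0).round(4))
c=camera("scene");cv2.imwrite("pics/scene6.png",cv2.resize(c["pixels"][100:330,110:440,::-1],None,fx=2.4,fy=2.4))
P=cloud(c)
for n,p in dict(r=(.4298,.3055,.024),g=(.5097,.3015,.024),b=(.605,.2945,.024)).items():
    q=c["extrinsics"]@np.append(p,1);q=c["intrinsics"]@q[:3];u,v=(q[:2]/q[2]).round().astype(int);print(n,u,v,P[v-2:v+3,u-2:u+3].reshape(-1,3).mean(0).round(4))
o=readout.get_obs();print(o['position'],o['ft_force'],abs(o['joint_velocities']).max())
E
```

```text
clock: 16.85
position: [0.6058, 0.2947, 0.1741]
ee_rot: [-0.044, 0.707, 0.044, 0.705]
ft_force: [0.1, -0.3, -0.5]
grip_width: 0.003
r [nan nan nan]
g [0.5091 0.2999 0.0244]
b [nan nan nan]
r 400 183 [0.4309 0.305  0.0245]
g 401 206 [0.5107 0.3012 0.0241]
b 402 236 [nan nan nan]
[0.60578385 0.29454669 0.17400095] [ 0.37723592  0.35807712 -0.78302313] 0.006445509627576526
```

View pics/top6.png

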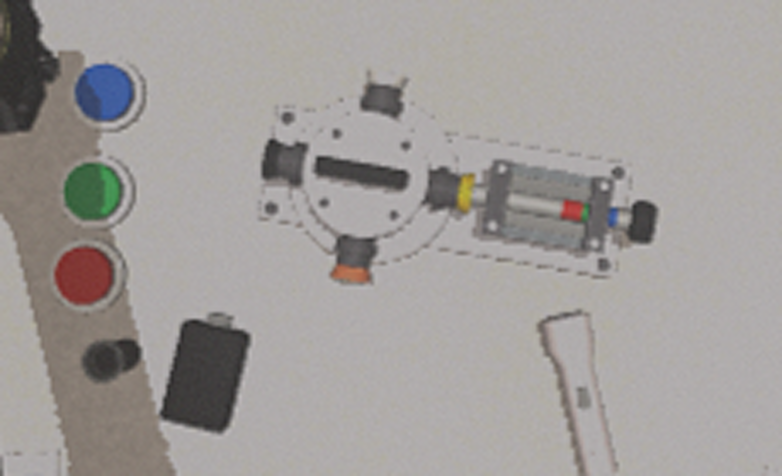

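View pics/scene6.png

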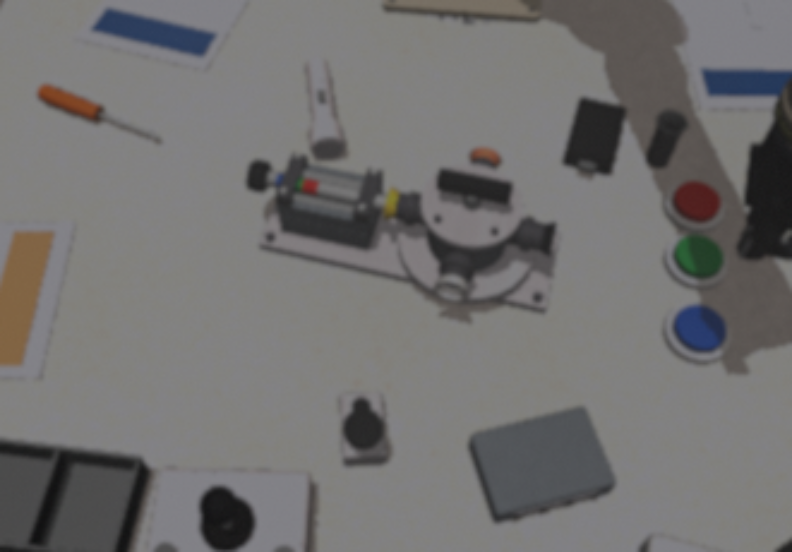

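```bash
python3 -c "
from workcell import manip
print(manip.hand_in())"
```

```text
the job is handed in; nothing more can be done
None
```

I turned the turret, bottomed the rod in the yellow socket, pressed the blue switch and handed the job in at about 17 s on the clock. The hand-in gives no verdict.

- **Turret:** I turned it about 35.6° clockwise by its bar. Afterwards the bar measured 81.2° against about 82° for the rod's axis, which is well within 0.10 rad.
- **Rod:** I pushed it by its knob with the closed fingers until it stopped, with the push force rising from about 6 N to 22 N. The tip is about 62 mm into the bore, inside the expected 22 to 67 mm.
- **Band:** About 20 mm of rod is left between the knob and the guide block's rear face. That is in the blue band (12 to 28 mm), about 8 mm clear of either border.
- **Switch:** I pressed only the blue switch, right down, with the cap stopping at 16 mm above the table and 19 N on the tool. I then lifted the arm clear.

In the last pictures the rod and turret had not moved, the loose things were where they started, and the robot touched nothing. The red and green caps measured back at 24 mm. The depth reading over the blue cap came back empty, so I judged it up again only by eye from the pictures.

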